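Push the modem modules home on the rail and latch them

ROBOT

A 6-joint arm with a two-finger parallel gripper is mounted at the origin on the work surface. World frame = base frame: x ahead of the robot, y to its left, z up, the work surface at z = 0. Lengths are in m, angles in rad, forces in N, time in s.
With the tool pointing down it reaches from about 0.4 to 0.925 m from the base axis. Payload 12.5 kg.
Tool frame: the origin (TCP) lies midway between the tips of the shut fingers; the grasp point (between the pads) lies 19 mm behind it; z points along the fingers, y is the direction in which the jaws open and shut (so a half turn about z gives the same grasp; the last joint's range is limited). The gripper opens to 95 mm and grips with 3 to 60 N. Pads are 20 mm wide; open, the fingers measure 119 mm over their backs; the gripper's body (75 mm by 180 mm) begins 59 mm behind the grasp point.
Start: joints at [1.098, 0.491, 1.559, -0, 1.092, -0.106], TCP at [0.224, 0.583, 0.215] pointing down, gripper open.
Joint ranges: [-3.1, 3.1], [-0.84, 2.19], [0.05, 2.79], [-1.13, 4.28], [0.06, 2.93], [-2.69, 2.69]. Speed limits (rad/s): [2.22, 2.22, 2.79, 3.14, 3.14, 3.14].

INTERFACE

Orientations are given as a 3x3 rotation matrix whose columns are the frame's x, y, z axes.
In Python, from plant import arm, vision gives the robot as it stands.
- The arm moves only by the shell command python3 -m inch 'ROWS' [FORCE]. ROWS is JSON, a list of rows, each an object of numbers: "gripper": the finger opening in m, from 0 to 0.0951; "dx", "dy", "dz": the shift along the world's x, y, z in m; "roll": the turn about the world's z in degrees. In form: [{"gripper": .., "dx": .., "dy": .., "dz": .., "roll": ..}, ...]. A call has 1 to 12 rows; each row is the pose to reach, as a shift and turn from the pose commanded when the call began; what a row does not reach only later rows make up. A row lasts 1/12 s, in which the tool goes at most 41.7 mm and 7.16 degrees, less where a joint would pass 70% of its speed; a pose out of reach is approached as far as the arm can. A call with a gripper value outside its range is refused whole. The fingers move at their own pace and stop on an object; FORCE is the grip in N (left out, the last holds). Time passes only in rows, so rows that repeat a pose let the fingers close. It gives the time, the measured TCP pose, the force and the opening at its end, in the units of the state.
- arm.observe(): the state, without advancing time (a new reading comes with each control period).
- vision.camera(name): name is "side" or "top"; returns the picture (480x640x3 uint8, blue, green, red); there is no depth.
- vision.camera_model(name): a dict with "fov_y" (degrees; the focal length in pixels is half the picture's height over the tangent of half this angle, whatever the lens; pixels are square), "cx", "cy" (the principal point, pixels), "k1" (the pictures are not rectified: a ray, as slopes to the right and down, at radius r is drawn at 1 + k1 r^2 times it, then the intrinsics apply), "extrinsics" (4x4, takes a point from world to camera coordinates). Camera axes: x right, y up, looking along -z (the intrinsics and any distortion apply to the point x, -y, -z); pixel columns grow to the right and rows downward; lengths in m; the calibration is good to about 2 mm. A picture is of the moment at which its call begins. camera_model takes no time and is no camera call.
- arm.job_done(): hands the job in, once; it reports no verdict.
The state is a dict: "time_s": time; "q": joint angles; "qd": joint speeds; "joint_efforts": joint torques, N m; "ee_pos": TCP position; "eef_rot": TCP orientation; "ft_force": force on the tool from outside, world axes, zero at the start; "torque": the same for the moment, N m; "width": finger opening in m.
Only numpy, scipy, OpenCV 4.12 (cv2) and the standard library are available. Lean on these libraries where they do the work, as an engineer would, in place of code of your own. Each camera call takes 0.05 s, during which the arm holds its last target.

TASK

Push the row of four blue modem modules along the mounting rail from behind, as one closed row, until the front one sits against the orange end stop. Then push the yellow latch round with a fingertip until it lies fully across the rail behind the last module. Only push: do not lift or tip the modules, let no gaps open in the row, and do not disturb the spare module, screwdriver, parts tray or flask lying around.

Things in the scene. Friction and masses are not known exactly. Their poses are not given: they have to be found in the camera images.
- rail: grey fixed base plate (290 x 120 x 6 mm) with a steel rail bar (35 mm wide, top at 14 mm) and an orange end stop (60 mm wide, top at 42 mm) at its +x end. Origin: on the table, on the rail's centre line; x along the rail towards the stop, y across, z up. Stop face at x = 115 mm. Home: module centres at x = 101, 73, 45, 17 mm, row's rear face at 3 mm; it starts 50 to 95 mm short of that
- module1: front blue modem module, nearest the stop: 28 mm along the rail, 50 across, 36 tall, about 80 g, plus a black antenna stub (14 mm tall) on top. It straddles the rail bar with two 6 mm skirts and slides with 1 mm side play, held only by its weight. Origin: centre of its underside, on the rail top 14 mm above the table; x along the rail to the stop, z up
- module2: blue modem module exactly like module1, same origin and axes. Second in the row from the stop.
- module3: blue modem module exactly like module1, same origin and axes. Third in the row from the stop.
- module4: blue modem module exactly like module1, same origin and axes. The last one, farthest from the stop, whose rear face is pushed.
- latch (a joint): angle q (rad) of the yellow latch bar about its upright pivot. 0: points straight away from the rail (rail -y); 1.57: parallel to the rail, away from the stop (rail -x); 3.14 (end of travel): straight across the rail behind the modules (rail +y). Bar direction (-sin q, -cos q) in rail x, y. Starts at 0.5 to 1.2; stays where left; about 1 N at mid-bar moves it
- latch_pivot (a point): the latch's pivot axis (upright) at half the bar's height, 32 mm above the table; at x = -5 mm, y = -46 mm in the rail's frame. The hub is 18 mm thick.
- latch_mid (a point): point in the yellow latch bar 50 mm out from the pivot axis, half-way up. The bar is 75 mm long from the pivot, 8 mm thick and 24 mm tall, from 20 to 44 mm above the table. When closed its front face is 4 mm behind the row pushed home.
- spare: bystander: a loose white spare module standing on the table, 28 x 50 mm, 42 mm tall and a 14 mm stub; origin at the centre of its underside
- screwdriver: bystander: screwdriver lying on the table, 170 mm long; origin under its middle
- tray: bystander: small grey open parts tray, 90 x 70 x 28 mm; origin at the centre of its underside
- flask: bystander: small white plastic flask with blue cap, 40 mm across, 85 mm tall, standing; origin at the centre of its underside

How it is judged:
By the outcome, as a careful person would: the job done as asked, in the order asked, and still so for the second after the job is handed in, with the robot touching nothing.
It also fails if it takes over 51 s, if anything falls off the work surface, if the arm or the gripper's body presses on something with over 40 N, if the wrist force passes 120 N, or if a joint passes its speed limit or range.

## Working session

There is one attempt and no reset: what is moved stays moved. The work goes in short steps, Python scripts to look and compute and a shell command to move; the robot and the scene stay as the last step left them, time stands still between calls to the robot, and variables do not carry over. Pictures are saved under pics/ and viewed, and the job is handed in when it is done.

```bash
ls; mkdir -p pics; python3 - <<'E'
from plant import arm, vision
import cv2
for n in ("top","side"):
    cv2.imwrite(f"pics/{n}0.png", vision.camera(n)); m=vision.camera_model(n); print(n,m)
s=arm.observe(); print(s['time_s'],s['ee_pos'],s['eef_rot'],s['width'],s['ft_force'])
E
```

```text
pics
top {'fov_y': 45.82537167620973, 'cx': 318.94809094976495, 'cy': 238.2733667478511, 'k1': 0.03925362164134771, 'extrinsics': array([[ 2.85492526e-02, -9.99590255e-01,  2.06464806e-03,
        -1.04792756e-02],
       [ 9.97023209e-01,  2.86238080e-02,  7.15918806e-02,
        -5.90189119e-01],
       [-7.16216442e-02,  1.46073527e-05,  9.97431872e-01,
        -1.06124324e+00],
       [ 0.00000000e+00,  0.00000000e+00,  0.00000000e+00,
         1.00000000e+00]])}
side {'fov_y': 45.65521809403611, 'cx': 325.6065438500719, 'cy': 232.0776922225955, 'k1': -0.03461800753948343, 'extrinsics': array([[-0.94735619, -0.31985849,  0.01438063,  0.57321739],
       [ 0.23022362, -0.64928654,  0.72486142, -0.1640986 ],
       [-0.22251593,  0.69001271,  0.6887446 , -0.82317053],
       [ 0.        ,  0.        ,  0.        ,  1.        ]])}
0.1 [0.22404394 0.58324549 0.2141341 ] [[-9.33482293e-01  3.58623265e-01 -4.02740680e-04]
 [ 3.58623485e-01  9.33481899e-01 -8.59994181e-04]
 [ 6.75372137e-05 -9.47221606e-04 -9.99999549e-01]] 0.09527543703052246 [-0.3398873   0.23833147 -0.4056971 ]
```

View pics/top0.png

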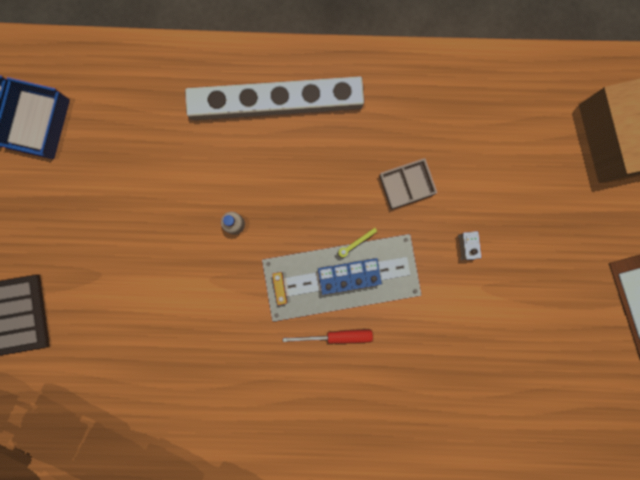

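View pics/side0.png

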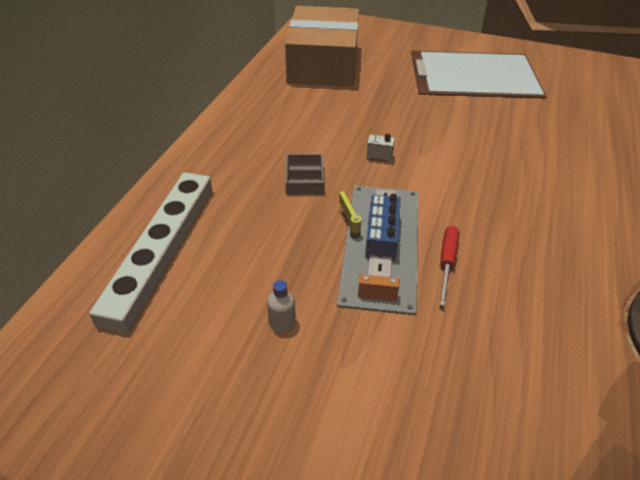

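Top view: the rail plate spans about (263..420, 235..320) with the stop at left (280,288), the modules at (320-380, 275) and the latch hub at (343,253) with its bar going to (376,231). I'll zoom in for the measurements.

```bash
cat > h.py <<'E'
import numpy as np, cv2
from plant import arm, vision
def K(n):
    m=vision.camera_model(n); f=240/np.tan(np.radians(m['fov_y'])/2); return m,f
def proj(n,P):
    m,f=K(n); P=np.atleast_2d(P); c=(m['extrinsics']@np.c_[P,np.ones(len(P))].T)[:3]
    x=c[0]/-c[2]; y=-c[1]/-c[2]; k=1+m['k1']*(x*x+y*y)
    return np.c_[m['cx']+f*x*k, m['cy']+f*y*k]
def ray(n,px,z):
    m,f=K(n); E=m['extrinsics']; out=[]
    for (u,v),zz in zip(np.atleast_2d(px),np.broadcast_to(z,len(np.atleast_2d(px)))):
        a=np.array([(u-m['cx'])/f,(v-m['cy'])/f]); b=a.copy()
        for _ in range(20): b=a/(1+m['k1']*(b@b))
        R=E[:3,:3]; o=-R.T@E[:3,3]; d=R.T@np.array([b[0],-b[1],-1]); out.append(o+d*(zz-o[2])/d[2])
    return np.array(out)
E
python3 - <<'E'
import cv2
a=cv2.imread('pics/top0.png')[220:330,250:430]; cv2.imwrite('pics/topz.png',cv2.resize(a,None,fx=4.4,fy=4.4,interpolation=cv2.INTER_CUBIC))
a=cv2.imread('pics/side0.png')[175:320,325:475]; cv2.imwrite('pics/sidez.png',cv2.resize(a,None,fx=4,fy=4,interpolation=cv2.INTER_CUBIC))
E
```

```text
(no output)
```

View pics/topz.png

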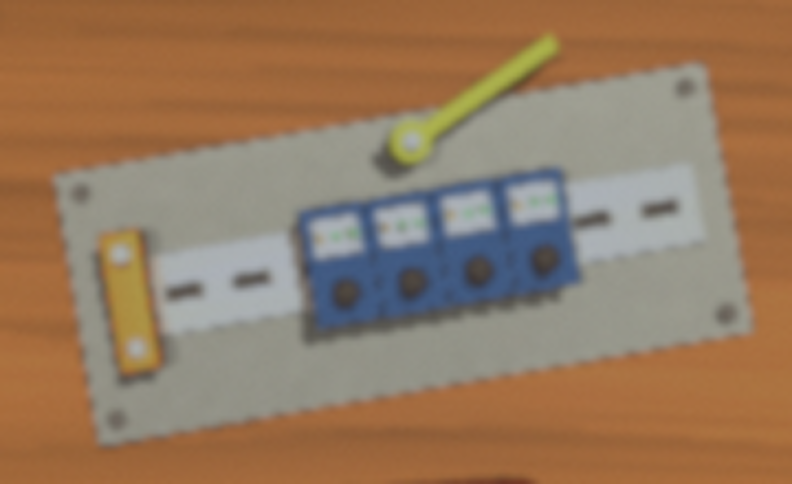

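View pics/sidez.png

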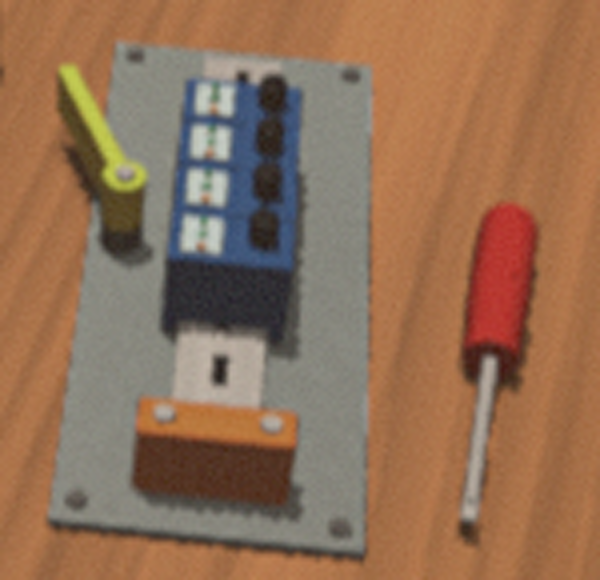

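```bash
cat > m.py <<'E'
from h import *
from scipy.optimize import least_squares
def T(p): return (np.array(p,float)+.5)/4.4-.5+[250,220]
def S(p): return (np.array(p,float)+.5)/4-.5+[325,175]
tc=T([(54,176),(706,63),(752,330),(98,445)]); sc=S([(50,521),(118,43),(372,66),(363,552)])
W=ray('top',tc,.006); W2=ray('side',sc,.006)
# order: (+x,-y),( -x,-y),(-x,+y),(+x,+y)
print(np.linalg.norm(np.diff(W,axis=0),axis=1),np.linalg.norm(np.diff(W2,axis=0),axis=1)); print(W.mean(0),W2.mean(0))
for w in(W,W2): d=w[0]-w[1]+w[3]-w[2]; print(np.degrees(np.arctan2(d[1],d[0])))
d=W[0]-W[1]+W[3]-W[2]+W2[0]-W2[1]+W2[3]-W2[2]; th=np.arctan2(d[1],d[0]); c=(W.mean(0)+W2.mean(0))/2
ex=np.array([np.cos(th),np.sin(th),0]); ey=np.array([-ex[1],ex[0],0])
def r(n,px,z): q=ray(n,px,z)-c; return np.round(1000*np.c_[q@ex,q@ey],1)
print('stop',r('top',T([(98,234),(142,228),(160,368),(118,377)]),.042), r('side',S([(145,396),(299,409),(296,448),(136,434)]),.042))
print('row',r('top',T([(298,212),(316,329),(562,169),(580,283)]),.05), r('side',S([(168,258),(293,268),(188,80),(300,90)]),.05))
print('hub',r('top',T([(411,141)]),.045),r('side',S([(125,173)]),.045),'tip',r('top',T([(551,41)]),.044),r('side',S([(69,69)]),.044))
print(c,np.degrees(th),ex,ey)
E
python3 m.py
```

```text
[0.29033482 0.11816431 0.28895548] [0.2893866  0.11855755 0.28831067]
[ 0.51782242 -0.03844372  0.006     ] [ 0.51826401 -0.03662298  0.006     ]
101.51938921317286
101.40358061796758
stop [[126.3 -29.5]
 [107.5 -28.8]
 [109.8  30.5]
 [127.9  31.2]] [[110.4 -28.4]
 [109.   29.5]
 [128.5  29. ]
 [129.8 -30.1]]
row [[ 41.4 -24.1]
 [ 42.3  25.4]
 [-71.1 -22.9]
 [-70.   25.3]] [[ 43.  -25.2]
 [ 41.8  24.1]
 [-67.9 -24.7]
 [-68.1  23.4]]
hub [[-10.8 -45.6]] [[-10.1 -46.6]] tip [[-76.8 -77.3]] [[-75.2 -76.7]]
[ 0.51804321 -0.03753335  0.006     ] 101.46156467506385 [-0.19871053  0.98005822  0.        ] [-0.98005822 -0.19871053  0.        ]
```

Everything agrees: the plate measures 290 x 119 mm, the hub is at -46 across the rail, and the stop is 60 mm wide. In the rail frame:
- Row rear is at about x = -64.
- Latch angle is q ≈ 1.13.
- Rail origin in the world is about (0.519, -0.043), yaw 101.5°.

Next I check the bystanders and move above the push start.

```bash
cat > rail.py <<'E'
from h import *
th=np.radians(101.46); ex=np.array([np.cos(th),np.sin(th),0]); ey=np.array([-ex[1],ex[0],0]); O=np.array([.51913,-.04292,0])
def r2w(x,y): return O+ex*x/1000+ey*y/1000
def w2r(p): q=np.asarray(p)-O; return np.round(1000*np.c_[q@ex,q@ey],1)
def st():
    s=arm.observe(); R=s['eef_rot']
    print('t',round(s['time_s'],2),'world',np.round(s['ee_pos'],4),'rail',w2r(s['ee_pos'][None]),'yaw_y',np.degrees(np.arctan2(R[1,1],R[0,1])).round(2),'F',np.round(s['ft_force'],2),'Frail',np.round([s['ft_force']@ex,s['ft_force']@ey],2),'w',round(s['width'],4))
E
python3 -c "
from rail import *
print(w2r(ray('top',[(408,185),(472,245),(232,223),(328,337)],[.014,.042,.085,.01])),r2w(-100,0))"
python3 -m inch '[{"gripper":0,"dx":0.15,"dy":-0.1,"dz":0,"roll":-20},{"gripper":0,"dx":0.315,"dy":-0.45,"dz":0,"roll":-57.5},{"gripper":0,"dx":0.315,"dy":-0.45,"dz":0,"roll":-57.5},{"gripper":0,"dx":0.315,"dy":-0.45,"dz":0,"roll":-57.5},{"gripper":0,"dx":0.315,"dy":-0.45,"dz":0,"roll":-57.5},{"gripper":0,"dx":0.315,"dy":-0.45,"dz":0,"roll":-57.5},{"gripper":0,"dx":0.315,"dy":-0.724,"dz":0,"roll":-57.5},{"gripper":0,"dx":0.315,"dy":-0.724,"dz":0,"roll":-57.5},{"gripper":0,"dx":0.315,"dy":-0.724,"dz":0,"roll":-57.5},{"gripper":0,"dx":0.315,"dy":-0.724,"dz":0,"roll":-57.5},{"gripper":0,"dx":0.315,"dy":-0.724,"dz":0,"roll":-57.5},{"gripper":0,"dx":0.315,"dy":-0.724,"dz":0,"roll":-57.5}]' 10
python3 -c "
from rail import *; st()"
```

```text
[[-152.8 -152.3]
 [-244.4  -17. ]
 [ 184.2 -128.7]
 [  49.2  108. ]] [ 0.53899838 -0.14092637  0.        ]
time_s: 1.1
ee_pos: [0.4483, 0.1458, 0.2146]
eef_rot: [[-0.199, 0.98, -0.0], [0.98, 0.199, 0.0], [0.0, -0.0, -1.0]]
ft_force: [1.4, 0.4, -0.5]
width: 0.0202
t 1.1 world [0.4483 0.1458 0.2146] rail [[199.   31.9]] yaw_y 11.49 F [ 1.4   0.42 -0.46] Frail [ 0.13 -1.46] w 0.0202
```

```bash
python3 -m inch '[{"gripper":0,"dx":0.06,"dy":-0.28,"dz":0,"roll":0},{"gripper":0,"dx":0.06,"dy":-0.28,"dz":0,"roll":0},{"gripper":0,"dx":0.06,"dy":-0.28,"dz":0,"roll":0},{"gripper":0,"dx":0.06,"dy":-0.28,"dz":0,"roll":0},{"gripper":0,"dx":0.06,"dy":-0.28,"dz":0,"roll":0},{"gripper":0,"dx":0.06,"dy":-0.28,"dz":0,"roll":0},{"gripper":0,"dx":0.06,"dy":-0.28,"dz":0,"roll":0},{"gripper":0,"dx":0.06,"dy":-0.28,"dz":0,"roll":0},{"gripper":0,"dx":0.06,"dy":-0.28,"dz":0,"roll":0},{"gripper":0,"dx":0.06,"dy":-0.28,"dz":0,"roll":0}]'
python3 -c "
from rail import *; st(); print(r2w(-100,0)-arm.observe()['ee_pos'])"
```

```text
time_s: 1.93
ee_pos: [0.5079, -0.1319, 0.2143]
eef_rot: [[-0.198, 0.98, -0.001], [0.98, 0.198, 0.001], [0.001, -0.001, -1.0]]
ft_force: [0.3, 0.3, -0.3]
width: 0.0003
t 1.93 world [ 0.5079 -0.1319  0.2143] rail [[-85.   28.7]] yaw_y 11.45 F [ 0.25  0.27 -0.28] Frail [ 0.21 -0.3 ] w 0.0003
[ 0.03113849 -0.00899624 -0.21431671]
```

```bash
python3 -m inch '[{"gripper":0,"dx":0.031,"dy":-0.009,"dz":0,"roll":0},{"gripper":0,"dx":0.031,"dy":-0.009,"dz":-0.03,"roll":0},{"gripper":0,"dx":0.031,"dy":-0.009,"dz":-0.06,"roll":0},{"gripper":0,"dx":0.031,"dy":-0.009,"dz":-0.09,"roll":0},{"gripper":0,"dx":0.031,"dy":-0.009,"dz":-0.12,"roll":0},{"gripper":0,"dx":0.031,"dy":-0.009,"dz":-0.14,"roll":0},{"gripper":0,"dx":0.031,"dy":-0.009,"dz":-0.14,"roll":0},{"gripper":0,"dx":0.031,"dy":-0.009,"dz":-0.14,"roll":0}]'
python3 - <<'E'
from rail import *; st()
a=vision.camera('top')[190:340,240:450]; cv2.imwrite('pics/top1.png',cv2.resize(a,None,fx=3.8,fy=3.8,interpolation=cv2.INTER_CUBIC))
a=vision.camera('side')[100:320,300:480]; cv2.imwrite('pics/side1.png',cv2.resize(a,None,fx=2.7,fy=2.7,interpolation=cv2.INTER_CUBIC))
E
```

```text
time_s: 2.6
ee_pos: [0.539, -0.14, 0.0745]
eef_rot: [[-0.201, 0.98, -0.002], [0.98, 0.201, 0.001], [0.001, -0.001, -1.0]]
ft_force: [1.2, -0.7, -0.6]
width: 0.0009
t 2.6 world [ 0.539  -0.14    0.0745] rail [[-99.1  -0.2]] yaw_y 11.57 F [ 1.24 -0.66 -0.56] Frail [-0.89 -1.09] w 0.0009
```

View pics/side1.png

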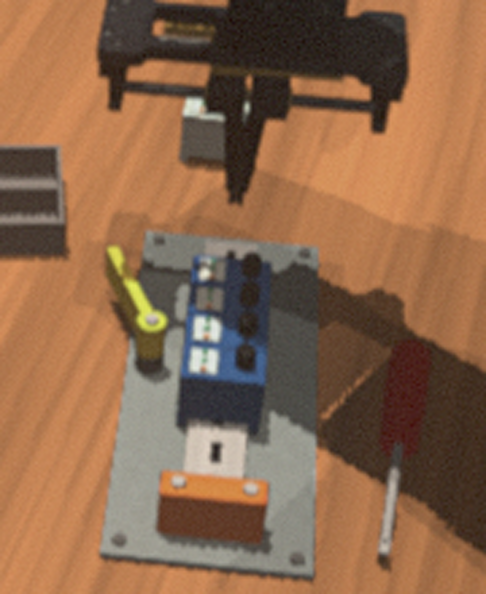

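View pics/top1.png

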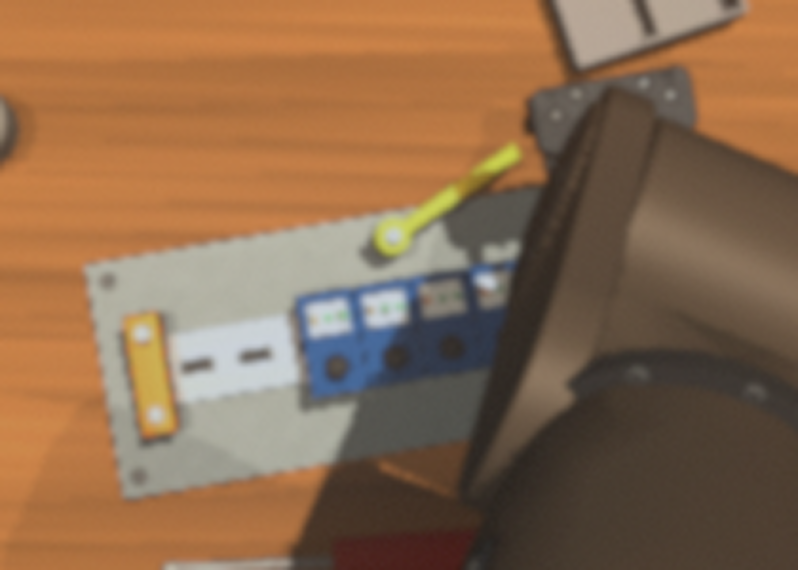

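```bash
python3 -m inch '[{"gripper":0,"dx":0,"dy":-0.001,"dz":-0.025,"roll":0},{"gripper":0,"dx":0,"dy":-0.001,"dz":-0.045,"roll":0},{"gripper":0,"dx":0,"dy":-0.001,"dz":-0.0525,"roll":0},{"gripper":0,"dx":0,"dy":-0.001,"dz":-0.0525,"roll":0},{"gripper":0,"dx":0,"dy":-0.001,"dz":-0.0525,"roll":0},{"gripper":0,"dx":0,"dy":-0.001,"dz":-0.0525,"roll":0}]'
python3 - <<'E'
from rail import *; st(); print(proj('side',[[.539,-.14,.0745]]), ex)
a=vision.camera('side')[120:320,320:460]; cv2.imwrite('pics/side2.png',cv2.resize(a,None,fx=3,fy=3,interpolation=cv2.INTER_CUBIC))
E
```

```text
time_s: 3.2
ee_pos: [0.54, -0.1424, 0.0236]
eef_rot: [[-0.199, 0.98, 0.002], [0.98, 0.199, -0.001], [-0.001, 0.002, -1.0]]
ft_force: [-0.5, 0.1, 0.3]
width: 0.0002
t 3.2 world [ 0.54   -0.1424  0.0236] rail [[-101.7   -0.7]] yaw_y 11.49 F [-0.46  0.14  0.33] Frail [0.23 0.43] w 0.0002
[[388.1132309  171.61705473]] [-0.19868377  0.98006365  0.        ]
```

View pics/side2.png

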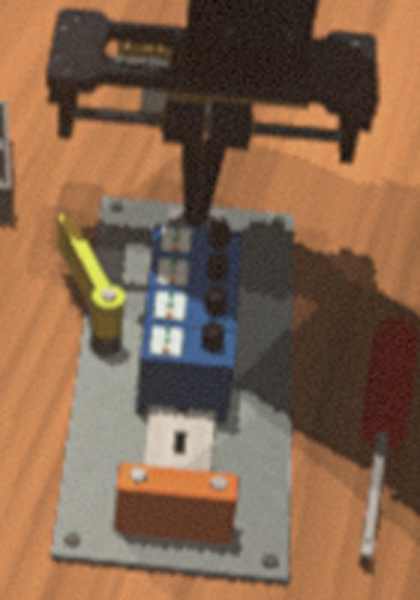

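```bash
python3 -m inch '[{"gripper":0,"dx":-0.001,"dy":0.004,"dz":-0.001,"roll":0},{"gripper":0,"dx":-0.002,"dy":0.008,"dz":-0.001,"roll":0},{"gripper":0,"dx":-0.003,"dy":0.012,"dz":-0.001,"roll":0},{"gripper":0,"dx":-0.004,"dy":0.016,"dz":-0.001,"roll":0},{"gripper":0,"dx":-0.0045,"dy":0.019,"dz":-0.001,"roll":0},{"gripper":0,"dx":-0.005,"dy":0.021,"dz":-0.001,"roll":0},{"gripper":0,"dx":-0.005,"dy":0.0225,"dz":-0.001,"roll":0},{"gripper":0,"dx":-0.0055,"dy":0.0235,"dz":-0.001,"roll":0},{"gripper":0,"dx":-0.0055,"dy":0.0245,"dz":-0.001,"roll":0}]'
python3 -c "
from rail import *; st()"
python3 -m inch '[{"gripper":0,"dx":-0.0002,"dy":0.001,"dz":0,"roll":0},{"gripper":0,"dx":-0.0004,"dy":0.002,"dz":0,"roll":0},{"gripper":0,"dx":-0.0006,"dy":0.003,"dz":0,"roll":0},{"gripper":0,"dx":-0.0008,"dy":0.004,"dz":0,"roll":0},{"gripper":0,"dx":-0.001,"dy":0.005,"dz":0,"roll":0},{"gripper":0,"dx":-0.0012,"dy":0.006,"dz":0,"roll":0}]'
python3 - <<'E'
from rail import *; st()
a=vision.camera('side')[120:320,320:460]; cv2.imwrite('pics/side3.png',cv2.resize(a,None,fx=3,fy=3,interpolation=cv2.INTER_CUBIC))
E
```

```text
time_s: 4.0
ee_pos: [0.5339, -0.1178, 0.0212]
eef_rot: [[-0.199, 0.98, 0.0], [0.98, 0.199, -0.0], [-0.0, 0.0, -1.0]]
ft_force: [0.8, -1.7, -0.5]
width: 0.0005
t 4.0 world [ 0.5339 -0.1178  0.0212] rail [[-76.3   0.4]] yaw_y 11.49 F [ 0.77 -1.69 -0.49] Frail [-1.81 -0.42] w 0.0005
time_s: 4.5
ee_pos: [0.5326, -0.1117, 0.0212]
eef_rot: [[-0.199, 0.98, 0.0], [0.98, 0.199, -0.0], [-0.0, 0.0, -1.0]]
ft_force: [0.5, -1.6, -0.3]
width: 0.0
t 4.5 world [ 0.5326 -0.1117  0.0212] rail [[-70.1   0.5]] yaw_y 11.48 F [ 0.46 -1.64 -0.28] Frail [-1.7  -0.12] w 0.0
```

View pics/side3.png

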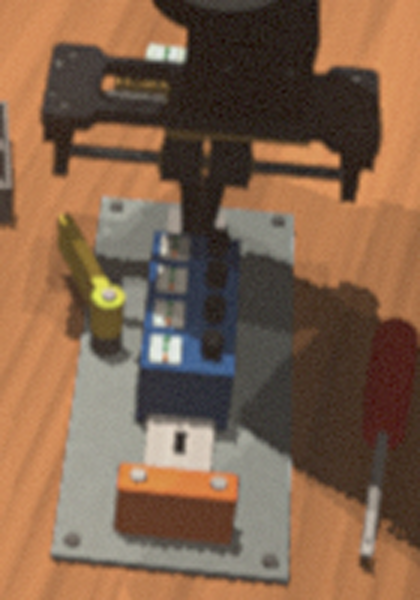

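```bash
python3 -m inch '[{"gripper":0,"dx":-0.0003,"dy":0.0015,"dz":0,"roll":0},{"gripper":0,"dx":-0.0007,"dy":0.0035,"dz":0,"roll":0},{"gripper":0,"dx":-0.0011,"dy":0.0055,"dz":0,"roll":0},{"gripper":0,"dx":-0.0015,"dy":0.0075,"dz":0,"roll":0},{"gripper":0,"dx":-0.0019,"dy":0.0095,"dz":0,"roll":0},{"gripper":0,"dx":-0.0023,"dy":0.0115,"dz":0,"roll":0},{"gripper":0,"dx":-0.0027,"dy":0.0135,"dz":0,"roll":0},{"gripper":0,"dx":-0.0031,"dy":0.0155,"dz":0,"roll":0},{"gripper":0,"dx":-0.0035,"dy":0.0175,"dz":0,"roll":0},{"gripper":0,"dx":-0.0039,"dy":0.0195,"dz":0,"roll":0},{"gripper":0,"dx":-0.0043,"dy":0.0215,"dz":0,"roll":0},{"gripper":0,"dx":-0.0047,"dy":0.0235,"dz":0,"roll":0}]'
python3 -m inch '[{"gripper":0,"dx":-0.0004,"dy":0.002,"dz":0,"roll":0},{"gripper":0,"dx":-0.0008,"dy":0.004,"dz":0,"roll":0},{"gripper":0,"dx":-0.0012,"dy":0.006,"dz":0,"roll":0},{"gripper":0,"dx":-0.0016,"dy":0.008,"dz":0,"roll":0},{"gripper":0,"dx":-0.002,"dy":0.01,"dz":0,"roll":0},{"gripper":0,"dx":-0.0024,"dy":0.012,"dz":0,"roll":0},{"gripper":0,"dx":-0.0028,"dy":0.014,"dz":0,"roll":0},{"gripper":0,"dx":-0.0032,"dy":0.016,"dz":0,"roll":0},{"gripper":0,"dx":-0.0036,"dy":0.018,"dz":0,"roll":0},{"gripper":0,"dx":-0.0039,"dy":0.0195,"dz":0,"roll":0},{"gripper":0,"dx":-0.0041,"dy":0.0205,"dz":0,"roll":0},{"gripper":0,"dx":-0.0042,"dy":0.021,"dz":0,"roll":0}]'
python3 - <<'E'
from rail import *; st()
a=vision.camera('side')[120:320,320:460]; cv2.imwrite('pics/side4.png',cv2.resize(a,None,fx=3,fy=3,interpolation=cv2.INTER_CUBIC))
a=vision.camera('top')[220:330,250:430]; cv2.imwrite('pics/top4.png',cv2.resize(a,None,fx=4.4,fy=4.4,interpolation=cv2.INTER_CUBIC))
E
```

```text
time_s: 5.55
ee_pos: [0.5278, -0.088, 0.0212]
eef_rot: [[-0.199, 0.98, 0.0], [0.98, 0.199, 0.0], [-0.0, 0.0, -1.0]]
ft_force: [-0.0, -1.7, -0.7]
width: 0.0006
time_s: 6.55
ee_pos: [0.5237, -0.0671, 0.0212]
eef_rot: [[-0.199, 0.98, 0.0], [0.98, 0.199, 0.0], [-0.0, 0.0, -1.0]]
ft_force: [0.7, -1.8, 0.6]
width: 0.0003
t 6.55 world [ 0.5237 -0.0671  0.0212] rail [[-24.6   0.4]] yaw_y 11.49 F [ 0.71 -1.82  0.6 ] Frail [-1.92 -0.34] w 0.0003
```

View pics/side4.png

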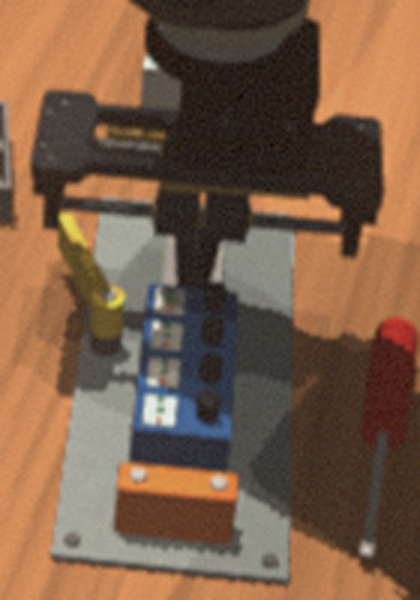

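View pics/top4.png

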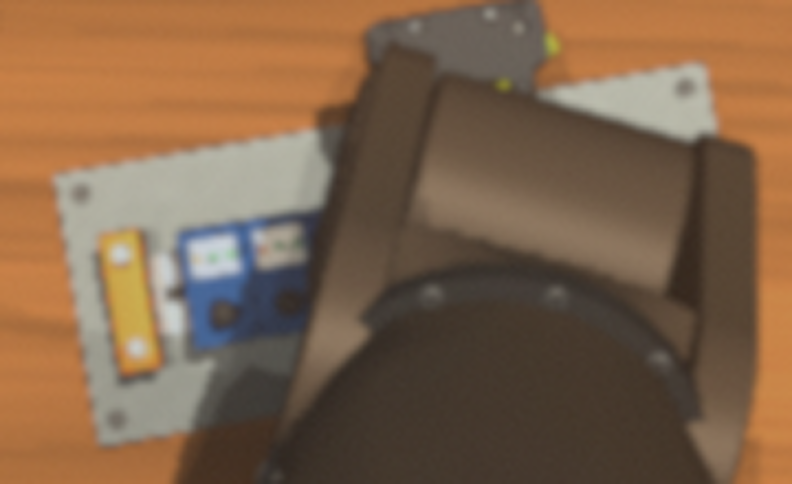

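Row front is at about x = 97 (top view, zoomed px 180,230), still closed and about 17 mm short. I continue and slow down.

```bash
python3 -m inch '[{"gripper":0,"dx":-0.0002,"dy":0.001,"dz":0,"roll":0},{"gripper":0,"dx":-0.0005,"dy":0.0025,"dz":0,"roll":0},{"gripper":0,"dx":-0.0008,"dy":0.004,"dz":0,"roll":0},{"gripper":0,"dx":-0.0011,"dy":0.0055,"dz":0,"roll":0},{"gripper":0,"dx":-0.0014,"dy":0.007,"dz":0,"roll":0},{"gripper":0,"dx":-0.0017,"dy":0.0085,"dz":0,"roll":0},{"gripper":0,"dx":-0.002,"dy":0.01,"dz":0,"roll":0},{"gripper":0,"dx":-0.0022,"dy":0.011,"dz":0,"roll":0},{"gripper":0,"dx":-0.0024,"dy":0.012,"dz":0,"roll":0},{"gripper":0,"dx":-0.0025,"dy":0.0125,"dz":0,"roll":0},{"gripper":0,"dx":-0.0026,"dy":0.013,"dz":0,"roll":0},{"gripper":0,"dx":-0.0026,"dy":0.0132,"dz":0,"roll":0}]'
python3 -c "
from rail import *; st()"
for i in 1; do :; done
python3 -m inch '[{"gripper":0,"dx":-0.0001,"dy":0.0005,"dz":0,"roll":0},{"gripper":0,"dx":-0.0002,"dy":0.001,"dz":0,"roll":0},{"gripper":0,"dx":-0.0003,"dy":0.0015,"dz":0,"roll":0},{"gripper":0,"dx":-0.0004,"dy":0.002,"dz":0,"roll":0}]'
python3 -c "
from rail import *; st()"
```

```text
time_s: 7.65
ee_pos: [0.5211, -0.054, 0.0211]
eef_rot: [[-0.199, 0.98, 0.0], [0.98, 0.199, 0.0], [0.0, 0.0, -1.0]]
ft_force: [-0.3, -1.7, -1.6]
width: 0.0005
t 7.65 world [ 0.5211 -0.054   0.0211] rail [[-11.2   0.3]] yaw_y 11.49 F [-0.32 -1.71 -1.61] Frail [-1.61  0.65] w 0.0005
time_s: 7.98
ee_pos: [0.5207, -0.052, 0.0211]
eef_rot: [[-0.199, 0.98, 0.0], [0.98, 0.199, 0.0], [0.0, 0.0, -1.0]]
ft_force: [0.3, -0.6, -1.7]
width: 0.0002
t 7.98 world [ 0.5207 -0.052   0.0211] rail [[-9.2  0.3]] yaw_y 11.48 F [ 0.31 -0.58 -1.66] Frail [-0.63 -0.19] w 0.0002
```

```bash
python3 -m inch '[{"gripper":0,"dx":-0.0001,"dy":0.0004,"dz":0,"roll":0},{"gripper":0,"dx":-0.0002,"dy":0.0008,"dz":0,"roll":0},{"gripper":0,"dx":-0.0002,"dy":0.0012,"dz":0,"roll":0}]'
python3 -c "
from rail import *; st()"
python3 -m inch '[{"gripper":0,"dx":-0.0001,"dy":0.0004,"dz":0,"roll":0},{"gripper":0,"dx":-0.0002,"dy":0.0008,"dz":0,"roll":0}]'
python3 - <<'E'
from rail import *; st()
a=vision.camera('side')[120:320,320:460]; cv2.imwrite('pics/side5.png',cv2.resize(a,None,fx=3,fy=3,interpolation=cv2.INTER_CUBIC))
a=vision.camera('top')[220:330,250:430]; cv2.imwrite('pics/top5.png',cv2.resize(a,None,fx=4.4,fy=4.4,interpolation=cv2.INTER_CUBIC))
E
```

```text
time_s: 8.23
ee_pos: [0.521, -0.0517, 0.0213]
eef_rot: [[-0.199, 0.98, 0.001], [0.98, 0.2, -0.001], [-0.001, 0.001, -1.0]]
ft_force: [-0.2, -13.5, -1.1]
width: 0.0003
t 8.23 world [ 0.521  -0.0517  0.0213] rail [[-9.  -0.1]] yaw_y 11.51 F [ -0.18 -13.52  -1.14] Frail [-13.21   2.87] w 0.0003
time_s: 8.4
ee_pos: [0.5211, -0.0516, 0.0214]
eef_rot: [[-0.2, 0.98, 0.002], [0.98, 0.2, -0.002], [-0.002, 0.002, -1.0]]
ft_force: [1.2, -19.2, -1.1]
width: 0.0002
t 8.4 world [ 0.5211 -0.0516  0.0214] rail [[-8.9 -0.3]] yaw_y 11.52 F [  1.17 -19.22  -1.06] Frail [-19.07   2.67] w 0.0002
```

View pics/top5.png

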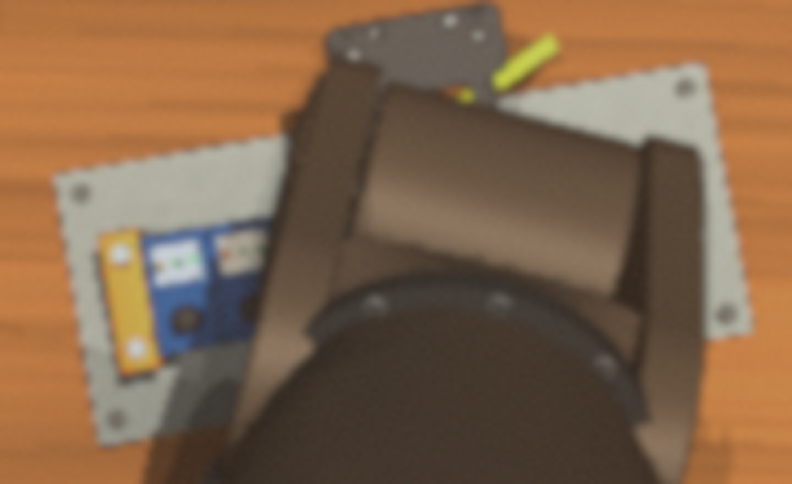

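Force rose to 19 N with the front module touching the stop, and the top view shows no gap at (150,250). I back off straight, then plan the latch sweep.

```bash
python3 -m inch '[{"gripper":0,"dx":0.0004,"dy":-0.002,"dz":0,"roll":0},{"gripper":0,"dx":0.0008,"dy":-0.004,"dz":0,"roll":0},{"gripper":0,"dx":0.0016,"dy":-0.008,"dz":0,"roll":0},{"gripper":0,"dx":0.004,"dy":-0.02,"dz":0,"roll":0},{"gripper":0,"dx":0.007,"dy":-0.034,"dz":0,"roll":0},{"gripper":0,"dx":0.008,"dy":-0.04,"dz":0.02,"roll":0},{"gripper":0,"dx":0.008,"dy":-0.04,"dz":0.05,"roll":0},{"gripper":0,"dx":0.008,"dy":-0.04,"dz":0.06,"roll":0},{"gripper":0,"dx":0.008,"dy":-0.04,"dz":0.06,"roll":0}]'
cat > lp.py <<'E'
from rail import *
def c(q,rho=48,hx=10,hy=12,gap=0):
    u=np.array([-np.sin(q),-np.cos(q)]); n=np.array([-np.cos(q),np.sin(q)])
    p=np.array([-5,-46])+rho*u-(4+gap+hx*abs(n[0])+hy*abs(n[1]))*n
    return p
if __name__=='__main__':
    st()
    print('start',c(1.13,gap=8),r2w(*c(1.13,gap=8)))
    for q in np.arange(1.1,3.25,.15): print(round(q,2),c(q).round(1),(r2w(*c(q))).round(4))
E
python3 lp.py
```

```text
time_s: 9.25
ee_pos: [0.5295, -0.0913, 0.0833]
eef_rot: [[-0.198, 0.98, 0.004], [0.98, 0.198, -0.001], [-0.002, 0.004, -1.0]]
ft_force: [0.3, -0.5, -0.9]
width: 0.0005
t 9.25 world [ 0.5295 -0.0913  0.0833] rail [[-49.5  -0.5]] yaw_y 11.44 F [ 0.27 -0.52 -0.86] Frail [-0.56 -0.16] w 0.0005
start [-36.84096551 -91.00691726] [ 0.61564227 -0.06094489  0.        ]
1.1 [-39.1 -84.9] [ 0.6101 -0.0643  0.    ]
1.25 [-44.7 -78.7] [ 0.6052 -0.0711  0.    ]
1.4 [-49.3 -71.4] [ 0.5989 -0.0771  0.    ]
1.55 [-52.7 -63.2] [ 0.5915 -0.082   0.    ]
1.7 [-54.8 -56.9] [ 0.5857 -0.0853  0.    ]
1.85 [-56.2 -50.4] [ 0.5796 -0.088   0.    ]
2.0 [-56.6 -43.4] [ 0.5729 -0.0898  0.    ]
2.15 [-55.9 -36.1] [ 0.5656 -0.0905  0.    ]
2.3 [-53.9 -28.6] [ 0.5579 -0.09    0.    ]
2.45 [-50.5 -21.4] [ 0.5501 -0.0882  0.    ]
2.6 [-45.8 -14.5] [ 0.5425 -0.0849  0.    ]
2.75 [-39.8  -8.4] [ 0.5353 -0.0802  0.    ]
2.9 [-32.6  -3.4] [ 0.5289 -0.0742  0.    ]
3.05 [-24.4   0.4] [ 0.5236 -0.0669  0.    ]
3.2 [-16.9   2.8] [ 0.5198 -0.06    0.    ]
```

```bash
python3 -m inch '[{"gripper":0,"dx":0.03,"dy":0.01,"dz":0,"roll":0},{"gripper":0,"dx":0.06,"dy":0.021,"dz":0,"roll":0},{"gripper":0,"dx":0.085,"dy":0.031,"dz":0,"roll":0},{"gripper":0,"dx":0.0915,"dy":0.032,"dz":0,"roll":0},{"gripper":0,"dx":0.0915,"dy":0.032,"dz":0,"roll":0},{"gripper":0,"dx":0.0915,"dy":0.032,"dz":-0.02,"roll":0},{"gripper":0,"dx":0.0915,"dy":0.032,"dz":-0.045,"roll":0},{"gripper":0,"dx":0.0915,"dy":0.032,"dz":-0.056,"roll":0},{"gripper":0,"dx":0.0915,"dy":0.032,"dz":-0.056,"roll":0},{"gripper":0,"dx":0.0915,"dy":0.032,"dz":-0.056,"roll":0}]'
python3 - <<'E'
from rail import *; st()
a=vision.camera('side')[120:320,310:460]; cv2.imwrite('pics/side6.png',cv2.resize(a,None,fx=3,fy=3,interpolation=cv2.INTER_CUBIC))
E
```

```text
time_s: 10.08
ee_pos: [0.619, -0.0585, 0.0248]
eef_rot: [[-0.199, 0.98, -0.002], [0.98, 0.199, 0.0], [0.001, -0.002, -1.0]]
ft_force: [0.5, 0.5, -0.1]
width: 0.0004
t 10.08 world [ 0.619  -0.0585  0.0248] rail [[-35.1 -94.8]] yaw_y 11.46 F [ 0.46  0.54 -0.08] Frail [ 0.44 -0.56] w 0.0004
```

View pics/side6.png

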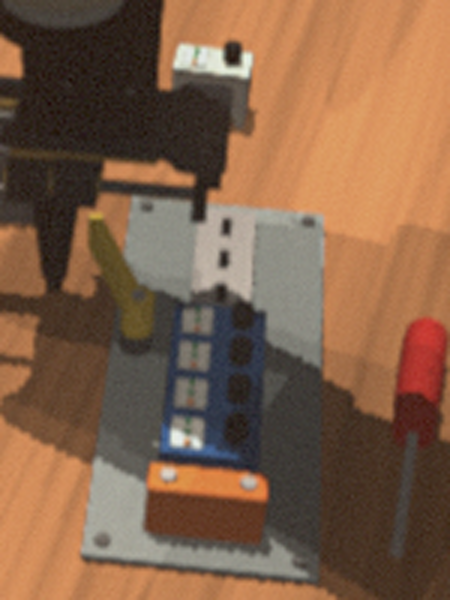

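```bash
python3 -m inch '[{"gripper":0,"dx":-0.005,"dy":-0.003,"dz":0,"roll":0},{"gripper":0,"dx":-0.009,"dy":-0.006,"dz":0,"roll":0},{"gripper":0,"dx":-0.0115,"dy":-0.009,"dz":0,"roll":0},{"gripper":0,"dx":-0.014,"dy":-0.0125,"dz":0,"roll":0},{"gripper":0,"dx":-0.017,"dy":-0.0155,"dz":0,"roll":0},{"gripper":0,"dx":-0.02,"dy":-0.0185,"dz":0,"roll":0},{"gripper":0,"dx":-0.024,"dy":-0.021,"dz":0,"roll":0},{"gripper":0,"dx":-0.0275,"dy":-0.0235,"dz":0,"roll":0},{"gripper":0,"dx":-0.0305,"dy":-0.0255,"dz":0,"roll":0},{"gripper":0,"dx":-0.0335,"dy":-0.027,"dz":0,"roll":0}]'
python3 - <<'E'
from rail import *; st()
a=vision.camera('side')[120:320,310:460]; cv2.imwrite('pics/side7.png',cv2.resize(a,None,fx=3,fy=3,interpolation=cv2.INTER_CUBIC))
E
```

```text
time_s: 10.97
ee_pos: [0.586, -0.0853, 0.0251]
eef_rot: [[-0.199, 0.98, 0.0], [0.98, 0.199, 0.0], [0.0, 0.0, -1.0]]
ft_force: [1.2, 0.4, 0.6]
width: 0.0005
t 10.97 world [ 0.586  -0.0853  0.0251] rail [[-54.8 -57.1]] yaw_y 11.48 F [1.2  0.39 0.63] Frail [ 0.15 -1.25] w 0.0005
```

View pics/side7.png

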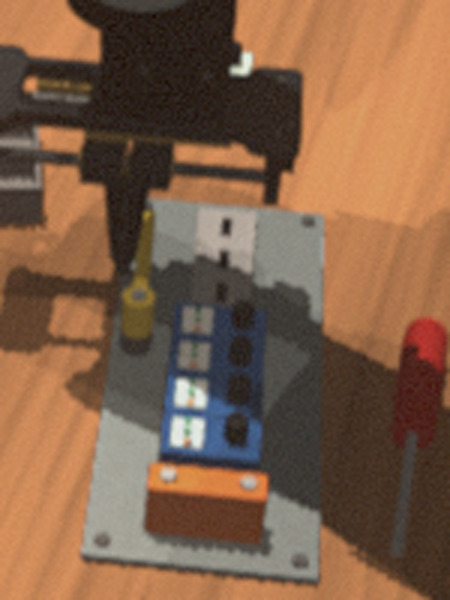

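The bar now lies roughly parallel to the rail (hub 138,295; tip 150,213), with the fingertip beside it and the row undisturbed. I continue the arc.

```bash
python3 -m inch '[{"gripper":0,"dx":-0.003,"dy":-0.0015,"dz":0,"roll":0},{"gripper":0,"dx":-0.0065,"dy":-0.0027,"dz":0,"roll":0},{"gripper":0,"dx":-0.01,"dy":-0.0037,"dz":0,"roll":0},{"gripper":0,"dx":-0.013,"dy":-0.0045,"dz":0,"roll":0},{"gripper":0,"dx":-0.017,"dy":-0.005,"dz":0,"roll":0},{"gripper":0,"dx":-0.0205,"dy":-0.0052,"dz":0,"roll":0},{"gripper":0,"dx":-0.024,"dy":-0.005,"dz":0,"roll":0},{"gripper":0,"dx":-0.028,"dy":-0.0047,"dz":0,"roll":0},{"gripper":0,"dx":-0.032,"dy":-0.004,"dz":0,"roll":0},{"gripper":0,"dx":-0.036,"dy":-0.003,"dz":0,"roll":0},{"gripper":0,"dx":-0.04,"dy":-0.0015,"dz":0,"roll":0},{"gripper":0,"dx":-0.0435,"dy":0.0004,"dz":0,"roll":0}]'
python3 - <<'E'
from rail import *; st()
a=vision.camera('side')[120:320,310:460]; cv2.imwrite('pics/side8.png',cv2.resize(a,None,fx=3,fy=3,interpolation=cv2.INTER_CUBIC))
E
```

```text
time_s: 12.02
ee_pos: [0.5423, -0.0845, 0.0252]
eef_rot: [[-0.199, 0.98, 0.0], [0.98, 0.199, -0.0], [-0.0, 0.0, -1.0]]
ft_force: [1.5, -0.8, 0.5]
width: 0.0007
t 12.02 world [ 0.5423 -0.0845  0.0252] rail [[-45.4 -14.5]] yaw_y 11.48 F [ 1.54 -0.82  0.51] Frail [-1.11 -1.35] w 0.0007
```

View pics/side8.png

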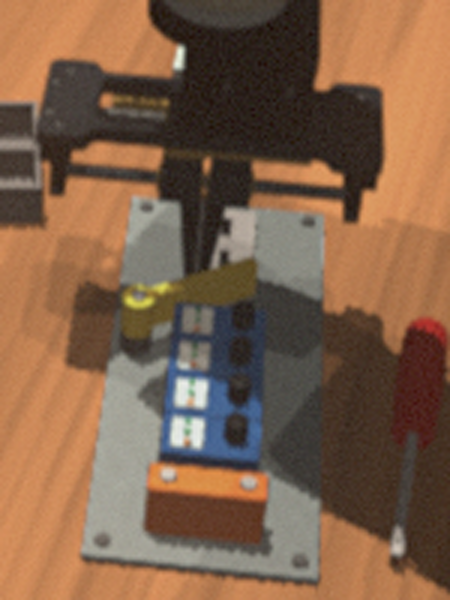

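```bash
python3 -m inch '[{"gripper":0,"dx":-0.0035,"dy":0.002,"dz":0,"roll":0},{"gripper":0,"dx":-0.007,"dy":0.0043,"dz":0,"roll":0},{"gripper":0,"dx":-0.01,"dy":0.007,"dz":0,"roll":0},{"gripper":0,"dx":-0.0134,"dy":0.0103,"dz":0,"roll":0},{"gripper":0,"dx":-0.016,"dy":0.0135,"dz":0,"roll":0},{"gripper":0,"dx":-0.0175,"dy":0.0155,"dz":0,"roll":0},{"gripper":0,"dx":-0.0187,"dy":0.0172,"dz":0,"roll":0},{"gripper":0,"dx":-0.0195,"dy":0.019,"dz":0,"roll":0},{"gripper":0,"dx":-0.02,"dy":0.0205,"dz":0,"roll":0}]'
python3 - <<'E'
from rail import *; st()
a=vision.camera('side')[120:320,310:460]; cv2.imwrite('pics/side9.png',cv2.resize(a,None,fx=3,fy=3,interpolation=cv2.INTER_CUBIC))
E
```

```text
time_s: 12.82
ee_pos: [0.5227, -0.064, 0.0252]
eef_rot: [[-0.199, 0.98, -0.0], [0.98, 0.199, 0.0], [0.0, -0.0, -1.0]]
ft_force: [1.3, -1.3, 0.5]
width: 0.0004
t 12.82 world [ 0.5227 -0.064   0.0252] rail [[-21.3   0.7]] yaw_y 11.49 F [ 1.27 -1.32  0.49] Frail [-1.55 -0.98] w 0.0004
```

View pics/side9.png

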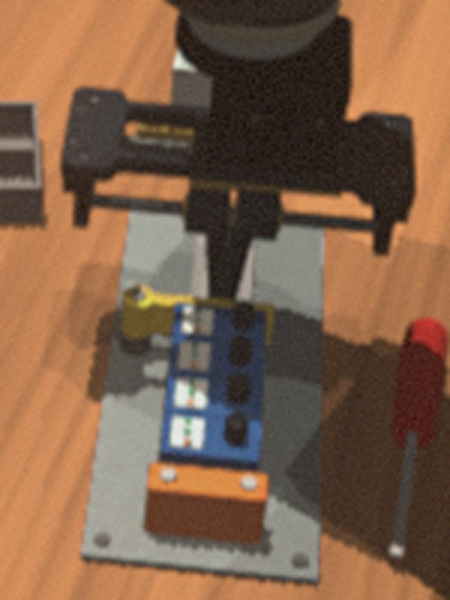

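Almost across. I push on in small steps until the force shows the end of travel.

```bash
python3 -m inch '[{"gripper":0,"dx":-0.0002,"dy":0.0007,"dz":0,"roll":0},{"gripper":0,"dx":-0.0003,"dy":0.0014,"dz":0,"roll":0},{"gripper":0,"dx":-0.0004,"dy":0.002,"dz":0,"roll":0}]'
python3 -c "
from rail import *; st()"
python3 -m inch '[{"gripper":0,"dx":-0.0001,"dy":0.0006,"dz":0,"roll":0},{"gripper":0,"dx":-0.0002,"dy":0.0012,"dz":0,"roll":0}]'
python3 -c "
from rail import *; st()"
```

```text
time_s: 13.12
ee_pos: [0.5226, -0.0632, 0.0252]
eef_rot: [[-0.2, 0.98, 0.0], [0.98, 0.2, -0.001], [-0.001, 0.0, -1.0]]
ft_force: [-1.9, -15.5, -0.7]
width: 0.0006
t 13.12 world [ 0.5226 -0.0632  0.0252] rail [[-20.6   0.7]] yaw_y 11.52 F [ -1.85 -15.53  -0.65] Frail [-14.85   4.9 ] w 0.0006
time_s: 13.28
ee_pos: [0.5226, -0.063, 0.0252]
eef_rot: [[-0.2, 0.98, 0.001], [0.98, 0.2, -0.002], [-0.002, 0.001, -1.0]]
ft_force: [-2.5, -25.4, -1.7]
width: 0.0005
t 13.28 world [ 0.5226 -0.063   0.0252] rail [[-20.3   0.6]] yaw_y 11.53 F [ -2.51 -25.4   -1.71] Frail [-24.39   7.51] w 0.0005
```

It has hit a hard stop. The tool sits 11.6 mm behind its row-contact position, against the 12 mm expected for a closed latch. I retreat and inspect.

```bash
python3 -m inch '[{"gripper":0,"dx":0.0004,"dy":-0.002,"dz":0,"roll":0},{"gripper":0,"dx":0.001,"dy":-0.005,"dz":0,"roll":0},{"gripper":0,"dx":0.003,"dy":-0.015,"dz":0,"roll":0},{"gripper":0,"dx":0.006,"dy":-0.03,"dz":0,"roll":0},{"gripper":0,"dx":0.006,"dy":-0.03,"dz":0.03,"roll":0},{"gripper":0,"dx":0.006,"dy":-0.03,"dz":0.07,"roll":0},{"gripper":0,"dx":0.006,"dy":-0.03,"dz":0.11,"roll":0},{"gripper":0,"dx":0.006,"dy":-0.06,"dz":0.15,"roll":0},{"gripper":0,"dx":0.006,"dy":-0.1,"dz":0.18,"roll":0},{"gripper":0,"dx":0.006,"dy":-0.14,"dz":0.18,"roll":0},{"gripper":0,"dx":0.006,"dy":-0.18,"dz":0.18,"roll":0},{"gripper":0,"dx":0.006,"dy":-0.22,"dz":0.18,"roll":0}]'
python3 -m inch '[{"gripper":0,"dx":0,"dy":-0.04,"dz":0,"roll":0},{"gripper":0,"dx":0,"dy":-0.07,"dz":0,"roll":0},{"gripper":0,"dx":0,"dy":-0.08,"dz":0,"roll":0},{"gripper":0,"dx":0,"dy":-0.08,"dz":0,"roll":0}]'
python3 - <<'E'
from rail import *; st()
i=vision.camera('top'); cv2.imwrite('pics/top10f.png',i)
cv2.imwrite('pics/top10.png',cv2.resize(i[220:330,250:430],None,fx=4.4,fy=4.4,interpolation=cv2.INTER_CUBIC))
i=vision.camera('side'); cv2.imwrite('pics/side10f.png',i)
cv2.imwrite('pics/side10.png',cv2.resize(i[175:320,325:475],None,fx=4,fy=4,interpolation=cv2.INTER_CUBIC))
E
```

```text
time_s: 14.28
ee_pos: [0.5281, -0.2746, 0.2065]
eef_rot: [[-0.2, 0.98, 0.002], [0.98, 0.2, -0.001], [-0.001, 0.002, -1.0]]
ft_force: [0.6, 0.0, -1.1]
width: 0.0002
time_s: 14.62
ee_pos: [0.5275, -0.3548, 0.2045]
eef_rot: [[-0.196, 0.981, -0.0], [0.981, 0.196, 0.0], [0.0, -0.0, -1.0]]
ft_force: [-0.3, 0.4, 0.3]
width: 0.0006
t 14.62 world [ 0.5275 -0.3548  0.2045] rail [[-307.3   53.7]] yaw_y 11.32 F [-0.31  0.41  0.27] Frail [0.46 0.22] w 0.0006
```

View pics/top10.png

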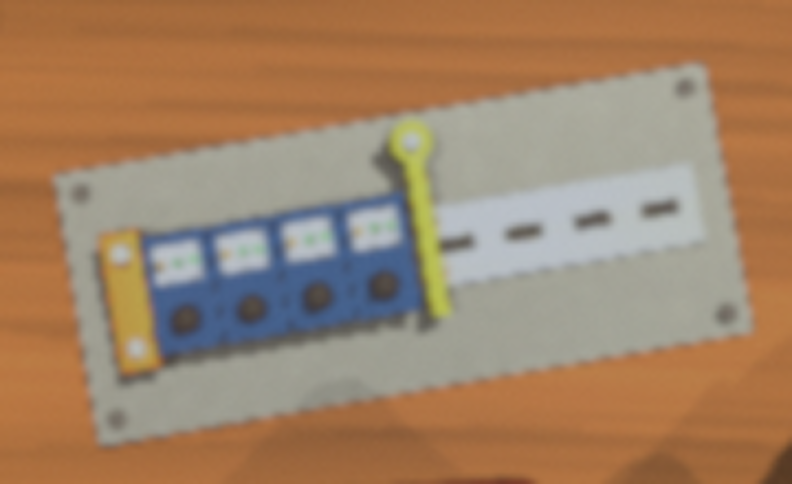

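View pics/side10.png

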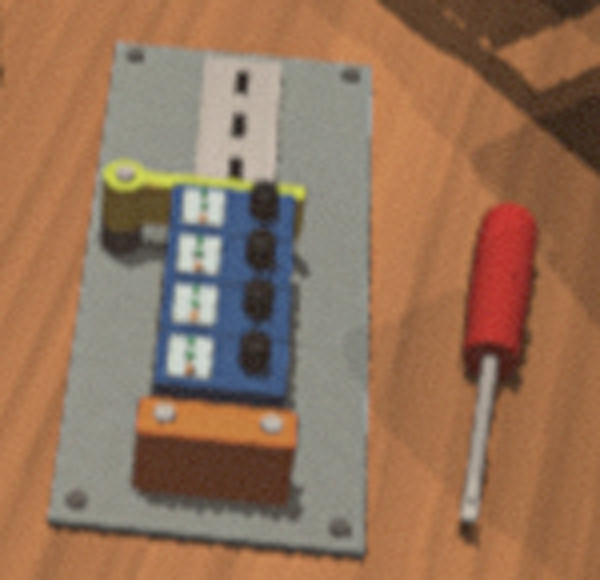

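View pics/top10f.png

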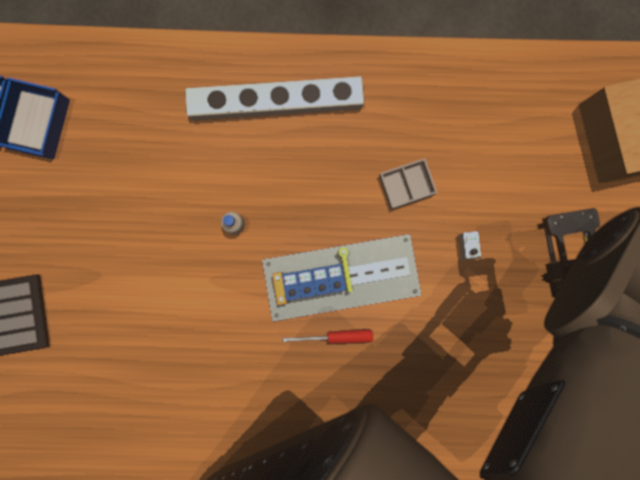

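The top view shows the row closed between the stop (edge 145,235) and the latch (hub 411,141; tip 441,316), with the bystanders at their original pixels. A numeric check follows before I hand in.

```bash
python3 - <<'E'
from rail import *
T=lambda p:(np.array(p,float)+.5)/4.4-.5+[250,220]
a=w2r(ray('top',T([(411,141),(441,316)]),.044)); d=a[1]-a[0]; print(a,'q',np.arctan2(-d[0],-d[1])%(2*np.pi),np.linalg.norm(d))
print('row',w2r(ray('top',T([(143,238),(160,355),(403,195),(422,309)]),.05)))
d=cv2.absdiff(cv2.imread('pics/top0.png'),cv2.imread('pics/top10f.png')).max(2)
for n,(u,v) in dict(tray=(408,185),spare=(472,242),flask=(232,223),driver=(328,337)).items():
    print(n,[int(np.percentile(d[v-18:v+18,u-25:u+25],p)) for p in(50,95,99)])
arm.job_done(); st()
E
```

```text
[[ -5.4 -45.6]
 [ -5.   29.2]] q 3.1469401961989436 74.8010695110705
row [[112.8 -24.4]
 [113.9  24.9]
 [  2.2 -23.6]
 [  2.6  24.8]]
tray [12, 14, 14]
spare [10, 19, 60]
flask [12, 14, 15]
driver [3, 11, 13]
the job is handed in; nothing more can be done
the job is handed in; nothing more can be done
```

The job is done and handed in at about 15 s of the 51 s allowed. I pushed the four modules as one closed row until the front one met the orange stop, where the force rose to about 19 N. I then backed off and swept the yellow latch round with the closed fingertips until it hit its end of travel at about 25 N.

**Row:** it measures 111 to 112 mm long, from x ≈ 2.4 to 113.4 mm, against 3 to 115 mm for home. Those differences are within the 2 mm camera calibration. No gaps show in the top or side view.

**Latch:** it measures q ≈ 3.15, against 3.14 for fully closed. It lies straight across the rail behind the last module.

**Bystanders:** the tray, flask and screwdriver show no change between the before and after pictures. The spare module's pixel position is unchanged. A few pixels near it differ (99th percentile 60), which I took to be the arm's shadow beside it, though I did not check that separately.

The only offset between measurements was about 2 mm along the rail, between where contact occurred and where the cameras put the faces. It was the same for the row and the latch. At hand-in the arm stood clear, touching nothing.

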